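Put the bench feed gearbox in gear and lock it

ROBOT

A 6-joint arm with a two-finger parallel gripper is mounted at the origin on the work surface. World frame = base frame: x ahead of the robot, y to its left, z up, the work surface at z = 0. Lengths are in m, angles in degrees, forces in N, time in s.
With the tool pointing down it reaches from about 0.25 to 0.775 m from the base axis. Payload 4 kg.
Tool frame: the origin (TCP) lies at the centre of the arm's flange, where the gripper is bolted on; the fingertips stand 199 mm ahead of it and the grasp point (between the pads) lies env.hold_point_z ahead of it (env.hold_point_z is the distance from the TCP to the grasp point, in m); z points along the fingers, y is the line along which they close (so a half turn about z gives the same grasp; the last joint's range is limited). The gripper opens to 94 mm and grips with 3 to 60 N. Pads are 16 mm wide; open, the fingers measure 119 mm over their backs; the gripper's body (75 mm by 177 mm) begins 78 mm behind the grasp point.
Start: joints at [-76.954, 4.996, 78.535, -0, 96.463, -5.907], TCP at [0.179, -0.52, 0.405] pointing down, gripper open.
Joint ranges: [-177.83, 177.83], [-43.37, 116.18], [15.69, 146.23], [-61.86, 241.86], [9.47, 152.12], [-147.06, 147.06]. Speed limits (degrees/s): [159.86, 159.86, 180, 180, 180, 180].

INTERFACE

Orientations are given as [roll, pitch, yaw] about the fixed x, y, z axes, in that order (R = Rz(yaw) Ry(pitch) Rx(roll)).
In Python, from station import env gives the robot as it stands.
- The arm moves only by the tool pendant, called after "Emit:" as name(argument=value, ...) on one line, values as JSON. Schema: {"type":"object","properties":{"rows":{"type":"array","items":{"type":"array","prefixItems":[{"type":"number"},{"type":"array","items":{"type":"number"},"minItems":3,"maxItems":3},{"type":"number"}],"minItems":3,"maxItems":3},"minItems":1,"maxItems":5},"only":{"type":"string"},"quiet":{"type":"boolean"},"lines":{"type":"string"}},"required":["rows"],"additionalProperties":false}. rows is a list of rows, 1 to 5 of them, each written [opening, [dx, dy, dz], turn]: the opening from 0.0 (shut) to 1.0 (fully open), then dx, dy, dz in normalised numbers (1 is 400 mm), then a turn about the tool's z in parts of the range, where 1.0 means 45 degrees; each row shifts and turns the commanded pose from where the row before left it, along the tool's axes as they then stand; what a row does not reach is not made up. A row lasts 1/8 s, in which the tool goes at most 0.0625 m and 10.7 degrees, less where a joint would pass 70% of its speed; a pose out of reach is approached as far as the arm can. The fingers move at their own pace and stop on an object; the grip force is fixed at half the most. Time passes only in rows, so rows that do not move let the fingers close. The tool returns the time, the measured TCP pose, the force, the opening and the grip force at its end. only (a regular expression) keeps the lines of the reply that match it, lines (a string "A,B") keeps lines A to B, and quiet returns only ok. Shift and turn numbers lie between -1 and 1, and a call with a number outside is refused. Input that does not fit is refused with a message, and nothing moves.
- env.state(): the state, without advancing time (a new reading comes with each control period).
- env.camera(name): name is "scene" or "side" or "wrist"; returns a dict with "color" (400x640x3 uint8, blue, green, red), "camera_matrix" (3x3 intrinsics, pixels), "T" (4x4, takes a point from camera to world coordinates). Camera axes: x right, y down, z forward; pixel columns grow to the right and rows downward; lengths in m; the calibration is good to about 2 mm. A picture is of the moment at which its call begins. There is no depth.
- env.job_done(): hands the job in; it is judged then, once.
The state is a dict: "time_s": time; "joint_pos": joint angles; "joint_velocities": joint speeds; "effort": joint torques, N m; "ee_pos": TCP position; "ee_rot": TCP orientation; "force": force on the tool from outside, world axes, zero at the start; "torque": the same for the moment, N m; "gripper_width": opening from 0.0 (shut) to 1.0 (fully open); "grasp_force": force on a finger pad.
Only numpy, scipy, OpenCV 4.12 (cv2) and the standard library are available. Lean on these libraries where they do the work, as an engineer would, in place of code of your own. Each camera call takes 0.05 s, during which the arm holds its last target. There are 200 camera calls.

TASK

Put the green gear unit in gear: ease its ball-ended lever over towards the spindle until the lever's tooth rests on the gear, and rock the spindle by its black top knob until the tooth drops fully home between two gear teeth. Then slide the locking bolt fully in behind the lever, let go, and leave the loose things on the bench where they lie.

Things in the scene. Friction and masses are not known exactly. Their poses are not given: they have to be found in the camera images.
- gear_unit: Green cast gear unit fixed to the bench, base 200 x 220 x 14 mm (x -100 to 100, y -125 to 95). Origin on the bench, z up, -x side roughly facing the robot (yaw up to 0.4 either way). In its frame (mm): spindle axis upright at x 0, y -50; the lever turns about a level cross-shaft along x at y 30, z 30; the lock bolt lies along x at y 48, z 85.
- gear_centre (a point): Centre of the steel 10-tooth gear fixed on the spindle, 90 mm above the bench: 108 mm across, 24 mm thick, teeth 11 mm wide and 12 mm deep, seen from above.
- tooth_tip (a point): Tip of the lever's single tapered dark steel tooth (12 mm wide at the tip, 26 mm long), which points to the gear (-y of gear_unit) from the lever's arm in the unit's middle (x 0). Home, it is 44 mm from the spindle axis, between two gear teeth.
- spindle (a joint): Turn of the spindle, rad, counter-clockwise from above positive, -3 to 3; stays where left (0.12 N m friction). At 0 a gear tooth faces the lever's tooth (blocked); at 0.314 or -0.314 (and every 0.628 further) a gap does: within about 0.1 of that the lever's tooth enters, within 0.05 it goes fully home and then holds the spindle. Starts blocked, within 0.15 of 0.
- knob_grip (a point): Centre of the round black knob on top of the spindle: 42 mm diameter, from 148 to 182 mm above the bench; this point is on the spindle axis at 163 mm, the height to grip. Under it is only the 24 mm shaft, down to the gear's top at 102 mm.
- gear_lever (a joint): Lever angle, rad: 0 fully home (in mesh), about 0.17 with its tooth resting on a gear tooth's tip, 0.6 fully away from the gear (start). Towards the gear (-y of gear_unit) lowers it. Weighted by its ball, it goes over centre at about 0.38: above that it stays away, below it falls towards the gear, keeps pressing lightly, and drops home when a gap comes. Takes under 2 N at the ball.
- ball_grip (a point): Centre of the black ball (36 mm diameter) on the lever's thin handle rod (12 mm), 120 mm from the cross-shaft. At lever value q it is in gear_unit's frame at x -85, y 30 - 120 sin(0.42 - q), z 30 + 120 cos(0.42 - q) mm. It can be pinched along x from above, or pushed.
- lock_bolt (a joint): Slide of the lock bolt, m: 0 to 0.005 out (start), 0.032 fully in, behind (+y of) the lever's arm. It moves to -x of gear_unit, takes about 1.5 N and stays where left. Its 12 mm square bar passes the arm by 2 mm when the lever is home; with the tooth only resting on the gear, the arm is in its way.
- bolt_grip (a point): Middle of the thick top part (16 mm diameter, 34 mm tall) of the bolt's upright steel pin handle, 134 mm above the bench, pin top at 150 mm; in gear_unit's frame at x 86 mm less the slide, y 48.
- spanner: Loose steel spanner, 170 mm long, lying near the unit's -y side; not needed. Origin under its middle.
- bushing: Loose steel bushing, 28 mm across and 18 mm high, near the unit's +y side; not needed.
- alu_block: Loose aluminium block 34 x 30 x 22 mm near the unit's +y side; not needed.
- oil_bottle: White plastic bottle, 56 mm across, 150 mm tall, standing at the left; not needed.
- bar_clamp: Black bar clamp, about 220 x 150 x 24 mm, lying at the right; not needed.

How it is judged:
By the outcome, as a careful person would: the job done as asked, in the order asked, and still so for the second after the job is handed in, with the robot touching nothing.
It also fails if it takes over 58 s, if anything falls off the work surface, if the arm or the gripper's body presses on something with over 40 N, if the wrist force passes 120 N, or if a joint passes its speed limit or range.

## Working session

There is one attempt and no reset: what is moved stays moved. The work goes in short steps, Python scripts to look and compute and a tool call to move; the robot and the scene stay as the last step left them, time stands still between calls to the robot, and variables do not carry over. Pictures are saved under pics/ and viewed, at most 10 in all, crops included, and the job is handed in when it is done.

```bash
ls; mkdir -p pics; python3 - <<'E'
from station import env
import cv2,numpy as np
a=env.camera("scene");b=env.camera("side")
np.savez('v0.npz',sc=a['color'],sk=a['camera_matrix'],sT=a['T'],dc=b['color'],dk=b['camera_matrix'],dT=b['T'])
cv2.imwrite('pics/a.png',a['color']);cv2.imwrite('pics/b.png',b['color'])
np.set_printoptions(precision=4,suppress=True)
print(a['camera_matrix'],a['T'],b['T'],env.hold_point_z);s=env.state();print(s['ee_pos'],s['ee_rot'],s['time_s'])
E
```

```text
pics
station.py
[[401.8893   0.     321.5497]
 [  0.     401.8893 201.4898]
 [  0.       0.       1.    ]] [[-0.1069  0.814  -0.571   1.0945]
 [ 0.9943  0.0854 -0.0643  0.0402]
 [-0.0036 -0.5746 -0.8184  1.0322]
 [ 0.      0.      0.      1.    ]] [[-0.8429 -0.3946  0.3659 -0.1214]
 [-0.5381  0.6174 -0.5738  0.9461]
 [ 0.0005 -0.6805 -0.7327  1.3542]
 [ 0.      0.      0.      1.    ]] 0.1804
[ 0.1786 -0.5201  0.4036] [-179.8852   -0.0107   18.9524] 0.1
```

View pics/a.png

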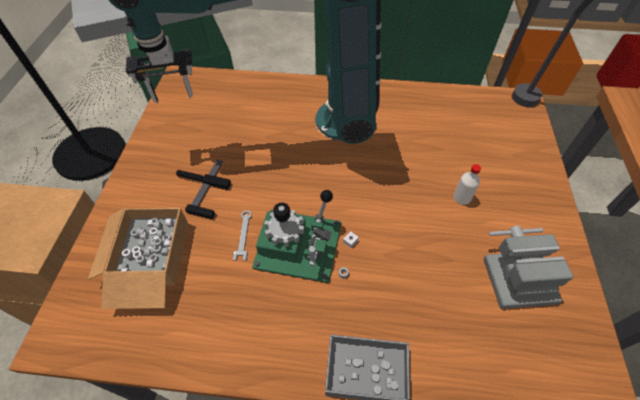

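View pics/b.png

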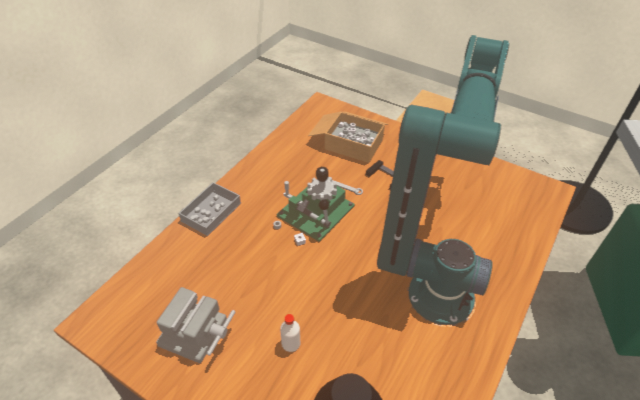

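The scene picture shows the knob at about (282,212), the ball at (326,196) and the bolt pin near (313,250). In the side picture the knob is at about (322,173), the ball at (324,204) and the pin at (287,187). I'll triangulate these from masks.

```bash
cat > h.py <<'E'
import numpy as np,cv2
np.set_printoptions(precision=4,suppress=True)
def ray(K,T,p):
    d=T[:3,:3]@np.linalg.inv(K)@np.array([p[0],p[1],1.]);return T[:3,3],d/np.linalg.norm(d)
def plane(K,T,p,z):
    o,d=ray(K,T,p);return o+d*(z-o[2])/d[2]
def tri(rs):
    A=sum(np.eye(3)-np.outer(d,d) for o,d in rs);b=sum((np.eye(3)-np.outer(d,d))@o for o,d in rs)
    x=np.linalg.solve(A,b);return x,[np.linalg.norm(np.cross(x-o,d)) for o,d in rs]
def blobs(mask,x0,y0,x1,y1,amin=15):
    n,l,s,c=cv2.connectedComponentsWithStats(mask[y0:y1,x0:x1].astype(np.uint8))
    return [(s[i][4],c[i]+[x0,y0],s[i][:4]+[x0,y0,0,0]) for i in range(1,n) if s[i][4]>=amin]
E
python3 - <<'E'
from h import *
v=np.load('v0.npz')
for n,box in(('s',(240,180,350,290)),('d',(265,155,360,250))):
    im=v[n+'c'].astype(int);print(n,'black')
    for b in blobs(im.max(2)<48,*box):print(b)
    g=(im[:,:,1]>im[:,:,2]*1.4)&(im[:,:,1]>im[:,:,0]*1.15);print('green')
    for b in blobs(g,*box):print(b)
x0,y0=235,180;a=cv2.resize(v['sc'][180:290,235:365],None,fx=3,fy=3,interpolation=cv2.INTER_CUBIC)
b=cv2.resize(v['dc'][150:260,255:385],None,fx=3,fy=3,interpolation=cv2.INTER_CUBIC)
cv2.imwrite('pics/c.png',np.hstack([a,b]))
E
```

```text
s black
(np.int32(96), array([326.1562, 195.8542]), array([321, 191,  11,  11]))
(np.int32(185), array([281.627 , 213.0162]), array([274, 204,  16,  18]))
green
(np.int32(25), array([267.52, 216.32]), array([265, 212,   5,   8]))
(np.int32(2934), array([298.9213, 252.4646]), array([253, 216,  87,  66]))
d black
green
```

View pics/c.png

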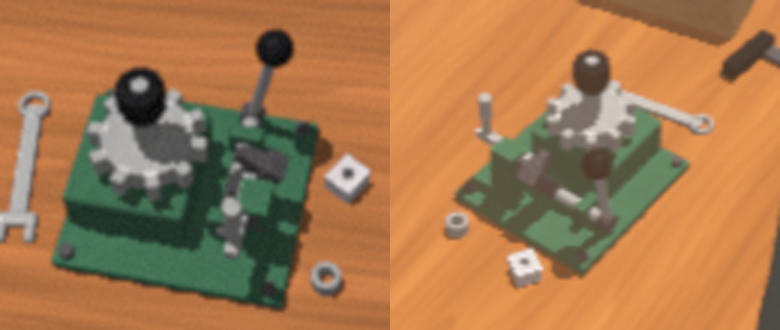

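The crop shows the knob, gear, ball and pin in both views. In side pixels the knob is at (322.3,174), the ball at (324.3,204) and the pin top at (286.8,182). The scene pin top is at (312,249).

```bash
python3 - <<'E'
from h import *
from station import env
v=np.load('v0.npz')
P={}
for n,s,d in(('knob',(281.6,213),(322.3,174)),('ball',(326.2,195.9),(324.3,204)),('pintop',(312,247.5),(286.8,182))):
    x,e=tri([ray(v['sk'],v['sT'],s),ray(v['dk'],v['dT'],d)]);P[n]=x;print(n,x,e)
# green base outline -> yaw: base corners scene (bench-ish z=.014): crop px
for p in((55,262),(283,304),(316,124)):
    print(plane(v['sk'],v['sT'],(p[0]/3+235,p[1]/3+180),.014))
k,b=P['knob'],P['ball']
# unit-frame vector knob->ball: (-85, 30-120 sin(-.18)+50)
u=np.array([-85,80+120*np.sin(.18)]);w=(b-k)[:2]*1000
print('yaw',np.degrees(np.arctan2(w[1],w[0])-np.arctan2(u[1],u[0])),np.linalg.norm(u),np.linalg.norm(w))
u=np.array([83.5,98]);w=(P['pintop']-k)[:2]*1000
print('yaw',np.degrees(np.arctan2(w[1],w[0])-np.arctan2(u[1],u[0])),np.linalg.norm(u),np.linalg.norm(w))
c=env.camera('wrist');print(c['T'],c['camera_matrix']);s=env.state();print(s['ee_pos'],s['ee_rot'])
E
```

```text
knob [ 0.5322 -0.1293  0.1608] [np.float64(0.0019347910490096275), np.float64(0.0019347910490096723)]
ball [ 0.4565 -0.0203  0.1482] [np.float64(0.0020133099828845177), np.float64(0.0020133099828846764)]
pintop [ 0.6203 -0.0383  0.1511] [np.float64(0.0007520012625458824), np.float64(0.0007520012625459234)]
[ 0.6261 -0.2044  0.014 ]
[0.6454 0.0095 0.014 ]
[0.4504 0.0238 0.014 ]
yaw -5.126549427555533 132.37790857727995 132.70524021636837
yaw -3.653265071732187 128.7487864020473 126.61782835609137
[[ 0.3249 -0.9112 -0.2532  0.2503]
 [-0.9457 -0.3135 -0.0854 -0.4953]
 [-0.0016  0.2673 -0.9636  0.3836]
 [ 0.      0.      0.      1.    ]] [[279.8545   0.     320.6939]
 [  0.     279.8545 199.1882]
 [  0.       0.       1.    ]]
[ 0.1786 -0.5201  0.4038] [-179.9032   -0.0089   18.9509]
```

Careful with the scale: shifts go in shares of 400 mm and turns go in shares of 45 degrees. That gives: 0.056 m is 0.14, -0.023 m is -0.0575, -9.5 degrees is -0.2111.

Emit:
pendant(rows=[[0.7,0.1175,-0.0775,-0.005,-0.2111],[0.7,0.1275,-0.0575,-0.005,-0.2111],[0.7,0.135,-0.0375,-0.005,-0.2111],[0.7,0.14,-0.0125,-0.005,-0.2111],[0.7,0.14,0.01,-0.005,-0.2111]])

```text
refused: rows[0]: [0.7, 0.1175, -0.0775, -0.005, -0.2111] is too long (schema: maxItems 3). Nothing was moved.
```

The error is about the shape of the input: rows with the three-number parts in brackets of their own. Fixing that and sending the same move.

Emit:
pendant(rows=[[0.7,[0.1175,-0.0775,-0.005],-0.2111],[0.7,[0.1275,-0.0575,-0.005],-0.2111],[0.7,[0.135,-0.0375,-0.005],-0.2111],[0.7,[0.14,-0.0125,-0.005],-0.2111],[0.7,[0.14,0.01,-0.005],-0.2111]])

```text
time_s: 0.78
ee_pos: [0.349, -0.295, 0.4145]
ee_rot: [180.0, -0.0, 66.7]
force: [0.9, -1.1, 0.4]
gripper_width: 0.699
grasp_force: 0.0
```

Emit:
pendant(rows=[[0.7,[0.1375,0.0325,-0.005],-0.2111],[0.7,[0.13,0.055,-0.005],-0.2111],[0.7,[0.1175,0.075,-0.005],0],[0.7,[0.1175,0.075,-0.005],0],[0.7,[0,0,0],0]])

```text
time_s: 1.4
ee_pos: [0.4848, -0.1145, 0.4222]
ee_rot: [-180.0, -0.1, 85.8]
force: [-0.8, 0.3, -0.5]
gripper_width: 0.699
grasp_force: 0.0
```

```bash
python3 - <<'E'
from station import env
import cv2,numpy as np
c=env.camera('wrist');np.savez('w0.npz',c=c['color'],k=c['camera_matrix'],T=c['T']);cv2.imwrite('pics/w0.png',c['color'])
print(c['T'])
E
```

```text
[[ 0.99733192 -0.06975    -0.02154029  0.48907983]
 [-0.07296629 -0.96148948 -0.26497905 -0.03781697]
 [-0.00222847  0.26584378 -0.96401355  0.40211496]
 [ 0.          0.          0.          1.        ]]
```

View pics/w0.png

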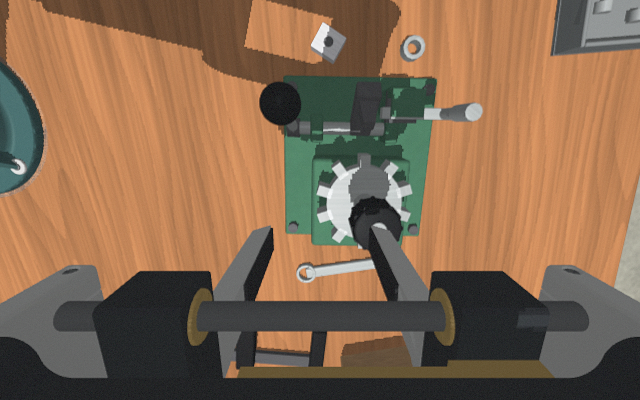

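The wrist view shows the ball at about (280,104), the pin top at (474,112), the knob at (375,222), and the gear centred near (362,205). I'll refine the poses using all three views and measure the gear's phase.

```bash
python3 - <<'E'
from h import *
v=np.load('v0.npz');w=np.load('w0.npz');im=w['c'].astype(int)
for b in blobs(im.max(2)<45,250,70,310,140,100):print('ball',b)
k=lambda s,d,wp:tri([ray(v['sk'],v['sT'],s),ray(v['dk'],v['dT'],d),ray(w['k'],w['T'],wp)])
bm=max(blobs(im.max(2)<45,250,70,310,140,100),key=lambda b:b[0])[1]
B=k((326.2,195.9),(324.3,204),bm);print('ball',B)
Pn=k((312,247.5),(286.8,182),(474,112));print('pintop',Pn)
B2=plane(w['k'],w['T'],bm,.148);P2=plane(w['k'],w['T'],(474,112),.15);print(B2,P2)
# base corners green in wrist at z=.014
g=((im[:,:,1]>im[:,:,2]*1.3)&(im[:,:,1]>im[:,:,0]*1.1)).astype(np.uint8)
g[:, :260]=0;g[245:]=0;g[:60]=0
cs=cv2.findContours(g,0,2)[0];c=max(cs,key=cv2.contourArea);print(cv2.boundingRect(c))
for p in((285,77),(437,78)):print('corner',plane(w['k'],w['T'],p,.014))
cv2.imwrite('pics/w0c.png',cv2.resize(w['c'][140:260,290:440],None,fx=5,fy=5,interpolation=cv2.INTER_CUBIC))
E
```

```text
ball (np.int32(1373), array([280.1333, 103.008 ]), array([260,  82,  41,  43]))
ball (array([ 0.4559, -0.02  ,  0.1485]), [np.float64(0.00223157626597198), np.float64(0.001967677420978959), np.float64(0.001013786246826969)])
pintop (array([ 0.6203, -0.0387,  0.1508]), [np.float64(0.000987454965620077), np.float64(0.0005781192437506622), np.float64(0.0004641783329978721)])
[ 0.4549 -0.0195  0.148 ] [ 0.6206 -0.0391  0.15  ]
(284, 76, 153, 169)
corner [0.4466 0.0212 0.014 ]
corner [0.6411 0.0057 0.014 ]
```

View pics/w0c.png

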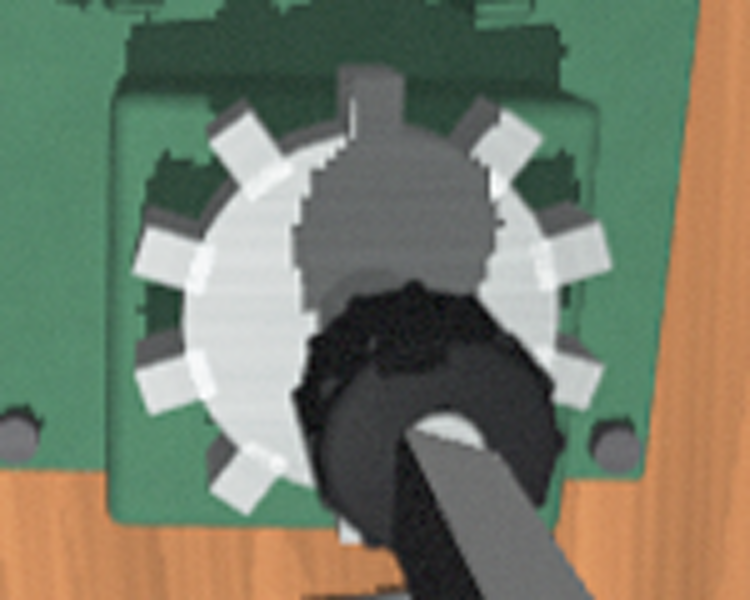

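The crop shows the tooth outer-edge midpoints clearly. The top tooth, at (371,80), faces the lever almost squarely. I'll fit the centre and phase.

```bash
python3 - <<'E'
from h import *
from scipy.optimize import least_squares
w=np.load('w0.npz')
px=[(371,80),(228,125),(529,124),(607,245),(596,388),(140,247),(144,395),(230,503)]
Q=np.array([plane(w['k'],w['T'],((x+.0)/5+290,y/5+140),.102)[:2] for x,y in px])
r=least_squares(lambda c:np.hypot(*(Q-c[:2]).T)-.054,[.53,-.13]);c=r.x;print('gear centre',c,np.abs(r.fun).max())
th=np.degrees(np.arctan2(*(Q-c).T[::-1]));yaw=-4.56
ph=(th-90-yaw+18)%36-18;print(ph,ph.mean())
R=lambda a:np.array([[np.cos(a),-np.sin(a)],[np.sin(a),np.cos(a)]])
Rm=R(np.radians(yaw));o=c-Rm@[0,-.05];print('origin',o)
for n,u in(('ball',(-.085,.0515)),('ball.19',(-.085,.030-.12*np.sin(.23))),('pin',(.086,.048)),('pinend',(.054,.048))):print(n,o+Rm@u)
b=np.array([.4555,-.0198]);p=np.array([.6204,-.0389])
for n,z in(('ball',b),('pin',p)):print(n,'unit frame',Rm.T@(z-o))
E
```

```text
gear centre [ 0.5305 -0.1293] 0.0007053036989712533
[2.7489 1.1354 0.1222 0.8662 1.0159 0.5163 1.7842 1.5522] 1.2176744238375519
origin [ 0.5344 -0.0794]
ball [ 0.4538 -0.0213]
ball.19 [ 0.4499 -0.07  ]
pin [ 0.624  -0.0384]
pinend [ 0.5921 -0.0359]
ball unit frame [-0.0834  0.0532]
pin unit frame [0.0825 0.0472]
```

Scaled: 0.046 m is 0.115, 0.03 m is 0.075, 0.3 degrees is 0.0067.

Emit:
pendant(rows=[[0.7,[0.115,-0.045,0],0.0067],[0.7,[0.115,-0.0475,0],0],[0.7,[0,0,0.075],0],[0.7,[0,0,0.08],0],[0.7,[0,0,0.08],0]])

```text
time_s: 2.08
ee_pos: [0.4534, -0.0239, 0.3277]
ee_rot: [180.0, 0.0, 85.0]
force: [0.8, -0.5, 0.6]
gripper_width: 0.696
grasp_force: 0.0
```

Emit:
pendant(rows=[[0.7,[0,0,0],0]])

```text
time_s: 2.2
ee_pos: [0.4528, -0.0237, 0.3259]
ee_rot: [-179.6, 0.0, 85.0]
force: [-0.9, -0.5, -0.8]
gripper_width: 0.702
grasp_force: 0.0
```

```bash
python3 - <<'E'
from station import env
import cv2
c=env.camera('wrist');cv2.imwrite('pics/w1.png',c['color'])
E
```

```text
(no output)
```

View pics/w1.png

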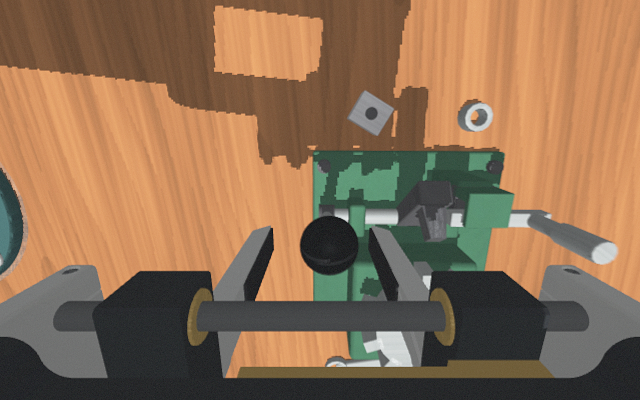

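The ball, at (329,246), sits between the fingers. I'll shift 3 mm and close.

Scaled: 0.003 m is 0.0075, 0.002 m is 0.005.

Emit:
pendant(rows=[[0.7,[0.0075,0.005,0],0],[0.3,[0,0,0],0],[0.3,[0,0,0],0],[0.3,[0,0,0],0],[0.3,[0,0,0],0]])

```text
time_s: 2.88
ee_pos: [0.4565, -0.0198, 0.3289]
ee_rot: [180.0, 0.0, 85.2]
force: [0.8, 0.3, 0.8]
gripper_width: 0.369
grasp_force: 30.0
```

Scaled: -0.006 m is -0.015, -0.0005 m is -0.0013.

Emit:
pendant(rows=[[0.3,[-0.015,0,-0.0025],0],[0.3,[-0.015,0,-0.0013],0],[0.3,[-0.015,0,-0.0013],0],[0.3,[-0.015,0,0],0],[0.3,[-0.015,0,0.0013],0]])

```text
time_s: 3.5
ee_pos: [0.4538, -0.0503, 0.3305]
ee_rot: [180.0, 0.0, 85.1]
force: [-0.3, 1.7, 2.9]
gripper_width: 0.372
grasp_force: 30.0
```

Emit:
pendant(rows=[[0.3,[-0.015,0,0.0013],0],[0.3,[-0.015,0,0.0025],0],[0.3,[-0.015,0,0.0025],0],[0.3,[0,0,0],0]])

```text
time_s: 4.0
ee_pos: [0.4522, -0.0683, 0.3277]
ee_rot: [-180.0, 0.1, 85.1]
force: [-0.7, -0.4, 3.4]
gripper_width: 0.372
grasp_force: 30.0
```

Scaled: -0.0015 m is -0.0038, 0.0004 m is 0.001.

Emit:
pendant(rows=[[0.3,[-0.0038,0,0.001],0],[0.3,[-0.0038,0,0.001],0],[0.3,[0,0,0],0]])

```text
time_s: 4.38
ee_pos: [0.452, -0.0707, 0.3271]
ee_rot: [-180.0, 0.0, 85.2]
force: [-2.6, -0.8, 4.5]
gripper_width: 0.368
grasp_force: 30.0
```

Emit:
pendant(rows=[[0.7,[0,0,0],0],[0.7,[0,0,0],0],[0.7,[0,0,0],0],[0.7,[0,0,0],0]])

```text
time_s: 4.88
ee_pos: [0.452, -0.0706, 0.3266]
ee_rot: [-180.0, -0.0, 85.2]
force: [-0.3, 0.9, 0.1]
gripper_width: 0.703
grasp_force: 0.0
```

Scaled: -0.045 m is -0.1125, 0.042 m is 0.105.

Emit:
pendant(rows=[[0.7,[0,0,-0.1125],0],[0.7,[0,0,-0.1125],0],[0.7,[-0.065,0.105,0],0],[0.7,[-0.065,0.105,0],0],[0.7,[0,0,0],0]])

```text
time_s: 5.5
ee_pos: [0.5332, -0.1313, 0.4147]
ee_rot: [-179.8, -0.0, 85.0]
force: [-0.1, 0.5, -0.1]
gripper_width: 0.7
grasp_force: 0.0
```

```bash
python3 - <<'E'
from station import env
import cv2
from h import *
c=env.camera('wrist');d=env.camera('scene');im=c['color'].astype(int)
B=max(blobs(im.max(2)<45,120,60,300,240,100),key=lambda b:b[0]);S=blobs(d['color'].astype(int).max(2)<48,240,180,350,290);print(B,S)
s=S[0][1] if S[0][1][0]>300 else S[-1][1]
print(tri([ray(c['camera_matrix'],c['T'],B[1]),ray(d['camera_matrix'],d['T'],s)]))
print(env.state()['ee_pos'])
cv2.imwrite('pics/w2.png',np.hstack([c['color'],]))
E
```

```text
(np.int32(974), array([224.5544, 147.8162]), array([203, 130,  41,  39])) [(np.int32(18), array([261.6667, 182.1111]), array([259, 180,   6,   5])), (np.int32(68), array([280.5   , 185.6471]), array([277, 180,   8,  15])), (np.int32(92), array([307.8152, 193.163 ]), array([303, 188,  11,  11])), (np.int32(55), array([264.1273, 196.7455]), array([249, 194,  30,   6])), (np.int32(140), array([283.15  , 214.2429]), array([275, 204,  15,  18])), (np.int32(50), array([311.02, 235.5 ]), array([306, 228,  11,  17]))]
(array([ 0.2439, -0.1026, -0.445 ]), [np.float64(0.0011017180618251995), np.float64(0.0011017180618252101)])
[ 0.5314 -0.1297  0.4161]
```

View pics/w2.png

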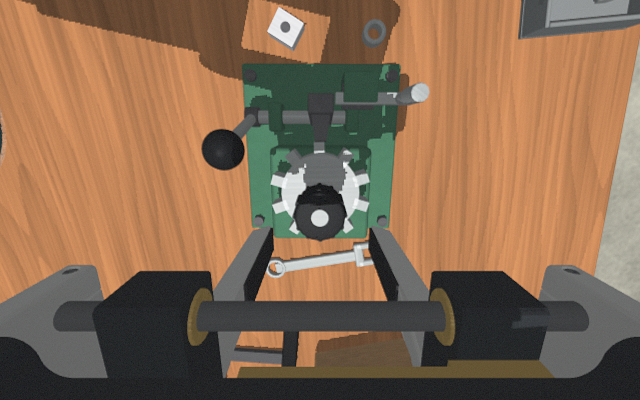

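The lever has fallen over, with the ball at (224,148) and the tooth against the gear tooth. The knob cap, at (320,218), is centred between the fingers. I'll descend and grip.

Scaled: 0.038 m is 0.095, 0.035 m is 0.0875.

Emit:
pendant(rows=[[0.7,[0,0,0.0875],0],[0.7,[0,-0.0025,0.095],0],[0.7,[0,0,0],0],[0.4,[0,0,0],0],[0.4,[0,0,0],0]])

```text
time_s: 6.22
ee_pos: [0.5306, -0.1294, 0.3466]
ee_rot: [179.7, 0.1, 85.2]
force: [-0.0, 1.0, 0.2]
gripper_width: 0.523
grasp_force: 0.0
```

Emit:
pendant(rows=[[0.4,[0,0,0],0],[0.4,[0,0,0],0],[0.4,[0,0,0],0]])

```text
time_s: 6.6
ee_pos: [0.531, -0.1296, 0.346]
ee_rot: [179.7, 0.0, 85.2]
force: [3.6, 1.4, 5.9]
gripper_width: 0.445
grasp_force: 30.0
```

Scaled: -4 degrees is -0.0889.

Emit:
pendant(rows=[[0.4,[0,0,0],-0.0889],[0.4,[0,0,0],-0.0889],[0.4,[0,0,0],-0.0889],[0.4,[0,0,0],-0.0667],[0.4,[0,0,0],0]])

```text
time_s: 7.22
ee_pos: [0.5313, -0.1295, 0.3461]
ee_rot: [179.7, 0.1, 100.2]
force: [4.4, -0.0, 5.2]
gripper_width: 0.437
grasp_force: 30.0
```

```bash
python3 - <<'E'
from station import env
from h import *
s=env.state();print(s['torque'],s['ee_rot'])
S=blobs(env.camera('scene')['color'].astype(int).max(2)<48,295,180,330,205);print(S)
E
```

```text
[ 0.0324 -0.5401  0.1131] [179.6774   0.1308 100.1966]
[(np.int32(91), array([301.2088, 193.5275]), array([296, 189,  11,  10]))]
```

Scaled: -1.5 degrees is -0.0333.

Emit:
pendant(rows=[[0.4,[0,0,0],-0.0333],[0.4,[0,0,0],0]])

```text
time_s: 7.52
ee_pos: [0.5313, -0.1295, 0.346]
ee_rot: [179.7, 0.1, 101.7]
force: [4.3, 0.9, 5.9]
gripper_width: 0.438
grasp_force: 30.0
```

```bash
python3 - <<'E'
from station import env
from h import *
s=env.state();print(s['torque'])
S=blobs(env.camera('scene')['color'].astype(int).max(2)<48,290,180,330,205);print(S)
E
```

```text
[-0.016  -0.5692  0.0305]
[(np.int32(89), array([301.2247, 193.618 ]), array([296, 189,  11,  10]))]
```

Emit:
pendant(rows=[[0.75,[0,0,0],0],[0.75,[0,0,0],0],[0.75,[0,0,0],0],[0.75,[0,0,0],0]])

```text
time_s: 8.07
ee_pos: [0.5302, -0.1295, 0.3434]
ee_rot: [-179.9, -0.0, 101.6]
force: [0.0, 0.3, -0.8]
gripper_width: 0.747
grasp_force: 0.0
```

Emit:
pendant(rows=[[0.75,[0,0,-0.05],0],[0.75,[0,0,-0.125],0.1111],[0.75,[0,0,0],0.2222],[0.75,[0,0,0],0]])

```text
time_s: 8.57
ee_pos: [0.5303, -0.1295, 0.4143]
ee_rot: [180.0, 0.0, 86.8]
force: [-0.2, 0.3, -0.5]
gripper_width: 0.753
grasp_force: 0.0
```

```bash
python3 - <<'E'
from station import env
from h import *
d=env.camera('scene');S=blobs(d['color'].astype(int).max(2)<48,290,180,330,205);print(S)
c=env.camera('wrist');im=c['color'].astype(int)
B=[b for b in blobs(im.max(2)<45,120,60,260,240,300)];print(B)
for b in B:print(tri([ray(c['camera_matrix'],c['T'],b[1]),ray(d['camera_matrix'],d['T'],S[0][1])]))
Rm=cv2.Rodrigues(np.array([0,0,np.radians(-4.56)]))[0]
q=0;print('home ball',np.array([.5344,-.0794,0])+Rm@[-.085,.03-.12*np.sin(.42),.03+.12*np.cos(.42)])
cv2.imwrite('pics/w3.png',np.vstack([c['color'][20:260,140:480],cv2.resize(d['color'][175:280,240:350],(340,324),interpolation=cv2.INTER_CUBIC)]))
E
```

```text
[(np.int32(90), array([301.1667, 193.6   ]), array([296, 189,  11,  10]))]
[(np.int32(876), array([232.46  , 167.0183]), array([212, 150,  39,  38]))]
(array([ 0.4488, -0.0887,  0.1362]), [np.float64(0.0003645611237154595), np.float64(0.0003645611237154875)])
home ball [ 0.4482 -0.0915  0.1396]
```

View pics/w3.png

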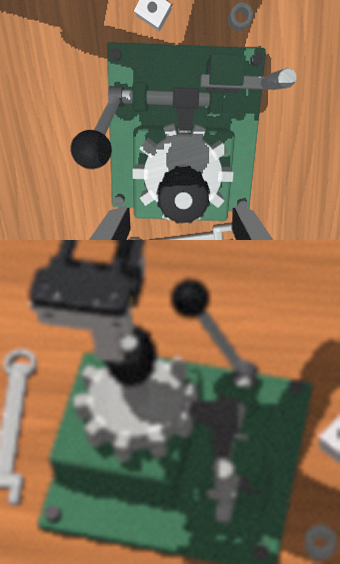

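The tooth appears between two gear teeth, with the ball at (91,149) in the crop. I'll check home numerically by predicting the ball's scene pixel against q.

```bash
python3 - <<'E'
from h import *
from station import env
v=np.load('v0.npz');K,T=v['sk'],v['sT'];Rm=cv2.Rodrigues(np.array([0,0,np.radians(-4.56)]))[0];Ti=np.linalg.inv(T)
for q in(.6,.17,.1,.05,.02,0):
    X=np.array([.5344,-.0794,0])+Rm@[-.085,.03-.12*np.sin(.42-q),.03+.12*np.cos(.42-q)]
    p=K@(Ti@np.r_[X,1])[:3];print(q,p[:2]/p[2])
print('measured 326.2,195.9  307.8,193.2  301.17,193.6')
# pin top now by wrist view
c=env.camera('wrist');im=c['color'];print(plane(c['camera_matrix'],c['T'],(140+288,20+73),.15),env.state()['ee_pos'],env.state()['ee_rot'])
E
```

```text
0.6 [325.3976 194.5979]
0.17 [307.0126 192.2178]
0.1 [304.168  192.2958]
0.05 [302.1899 192.431 ]
0.02 [301.0273 192.5435]
0 [300.2631 192.6315]
measured 326.2,195.9  307.8,193.2  301.17,193.6
[ 0.6207 -0.0348  0.15  ] [ 0.5302 -0.1294  0.4127] [-179.8774   -0.0298   86.7736]
```

The measured ball pixel, after the constant +0.8 px offset, gives q≈0, so the lever is home. Next is the bolt.

Scaled: 0.049 m is 0.1225, 0.043 m is 0.1075, 1.3 degrees is 0.0289.

Emit:
pendant(rows=[[0.55,[0.1225,0.1075,0],0.0289],[0.55,[0.1225,0.1075,0],0],[0.55,[0,0,0.075],0],[0.55,[0,0,0],0]])

```text
time_s: 9.22
ee_pos: [0.619, -0.0408, 0.3793]
ee_rot: [-179.5, -0.0, 85.5]
force: [-0.3, -0.2, -0.5]
gripper_width: 0.554
grasp_force: 0.0
```

```bash
python3 - <<'E'
from station import env
import cv2
c=env.camera('wrist');cv2.imwrite('pics/w4.png',c['color'])
E
```

```text
(no output)
```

View pics/w4.png

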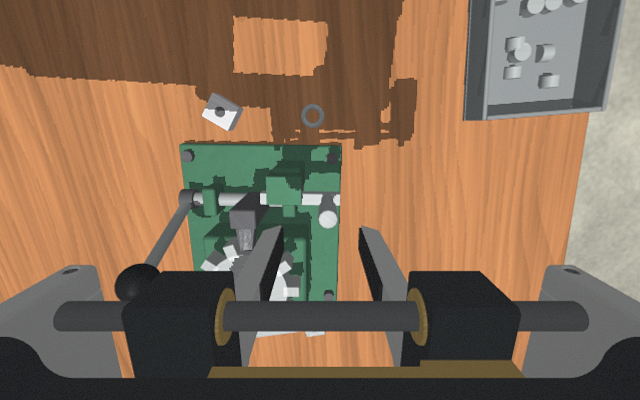

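The pin top, at (328,219), is between the fingers. I'll descend with a 3 mm shift and grip.

Scaled: 0.034 m is 0.085, 0.003 m is 0.0075.

Emit:
pendant(rows=[[0.55,[0.0075,0.0025,0.0825],0],[0.55,[0,0,0.085],0],[0.55,[0,0,0],0],[0.1,[0,0,0],0],[0.1,[0,0,0],0]])

```text
time_s: 9.9
ee_pos: [0.6208, -0.0389, 0.3197]
ee_rot: [179.7, 0.0, 85.3]
force: [0.5, 0.1, 0.1]
gripper_width: 0.371
grasp_force: 0.0
```

Emit:
pendant(rows=[[0.1,[0,0,0],0],[0.1,[0,0,0],0],[0.1,[0,0,0],0]])

```text
time_s: 10.28
ee_pos: [0.6207, -0.0386, 0.3179]
ee_rot: [179.9, 0.0, 85.4]
force: [0.9, -0.7, 2.6]
gripper_width: 0.162
grasp_force: 30.0
```

Scaled: -0.006 m is -0.015.

Emit:
pendant(rows=[[0.1,[0,-0.015,0],0],[0.1,[0,-0.015,0],0],[0.1,[0,-0.015,0],0],[0.1,[0,-0.015,0],0],[0.1,[0,0,0],0]])

```text
time_s: 10.9
ee_pos: [0.5957, -0.0364, 0.3178]
ee_rot: [180.0, -0.0, 85.4]
force: [-1.3, 0.0, 6.3]
gripper_width: 0.166
grasp_force: 30.0
```

Emit:
pendant(rows=[[0.1,[0,-0.005,0],0],[0.1,[0,-0.0025,0],0],[0.1,[0,0,0],0]])

```text
time_s: 11.28
ee_pos: [0.5939, -0.0363, 0.3179]
ee_rot: [179.8, -0.0, 85.4]
force: [4.5, 0.9, 6.0]
gripper_width: 0.164
grasp_force: 30.0
```

Scaled: -0.001 m is -0.0025.

Emit:
pendant(rows=[[0.1,[0,-0.0025,0],0],[0.1,[0,0,0],0]])

```text
time_s: 11.52
ee_pos: [0.5935, -0.0363, 0.3179]
ee_rot: [179.7, -0.0, 85.4]
force: [6.9, 0.9, 4.4]
gripper_width: 0.164
grasp_force: 30.0
```

Emit:
pendant(rows=[[0.1,[0,-0.0025,0],0],[0.1,[0,0,0],0]])

```text
time_s: 11.78
ee_pos: [0.593, -0.0362, 0.3179]
ee_rot: [179.6, -0.0, 85.4]
force: [9.3, 0.5, 2.4]
gripper_width: 0.163
grasp_force: 30.0
```

Emit:
pendant(rows=[[0.1,[0,-0.0025,0],0],[0.1,[0,0,0],0]])

```text
time_s: 12.02
ee_pos: [0.5925, -0.0362, 0.3179]
ee_rot: [179.4, -0.0, 85.4]
force: [12.6, 0.6, 1.3]
gripper_width: 0.162
grasp_force: 30.0
```

Scaled: -0.002 m is -0.005.

Emit:
pendant(rows=[[0.1,[0,-0.005,0],0],[0.1,[0,0,0],0],[0.1,[0,0,0],0]])

```text
time_s: 12.4
ee_pos: [0.5915, -0.0362, 0.3179]
ee_rot: [179.2, -0.0, 85.4]
force: [17.3, -0.2, 0.8]
gripper_width: 0.165
grasp_force: 30.0
```

Emit:
pendant(rows=[[0.45,[0,0.005,0],0],[0.45,[0,0.005,0],0],[0.45,[0,0,0],0]])

```text
time_s: 12.78
ee_pos: [0.5918, -0.0363, 0.315]
ee_rot: [-179.7, 0.0, 85.3]
force: [0.3, -0.1, -0.3]
gripper_width: 0.438
grasp_force: 0.0
```

Emit:
pendant(rows=[[0.45,[0,0,-0.1125],0],[0.45,[0,0,-0.1125],0],[0.45,[0.075,0,-0.05],0],[0.45,[0.075,0,0],0],[0.45,[0,0,0],0]])

```text
time_s: 13.4
ee_pos: [0.597, 0.025, 0.4263]
ee_rot: [-179.9, 0.0, 85.5]
force: [-0.4, 0.5, -0.4]
gripper_width: 0.448
grasp_force: 0.0
```

```bash
python3 - <<'E'
from station import env
from h import *
d=env.camera('scene');S=blobs(d['color'].astype(int).max(2)<48,290,180,330,205);print(S)
s=env.camera('side')
c=env.camera('wrist')
np.savez('v1.npz',w=c['color'],wk=c['camera_matrix'],wT=c['T'])
f=lambda im,y,x:cv2.resize(im[y:y+110,x:x+130],(390,330),interpolation=cv2.INTER_CUBIC)
im=c['color'][0:390,120:480]
cv2.imwrite('pics/w5.png',np.hstack([im[:330],f(s['color'],150,255)]))
E
```

```text
[(np.int32(16), array([327.9375, 181.8125]), array([326, 180,   4,   6])), (np.int32(87), array([301.2989, 193.6322]), array([296, 189,  11,  10]))]
```

View pics/w5.png

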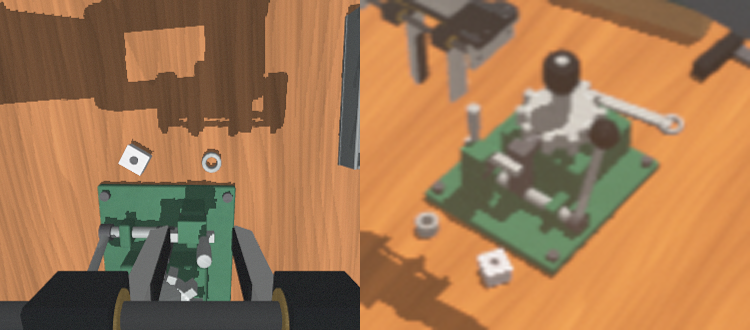

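The pin has moved in, its top now at about (324,261) in the full wrist image. The loose parts are untouched and the ball is still home. I'll measure the slide numerically.

```bash
python3 - <<'E'
from h import *
v=np.load('v1.npz');w=np.load('w0.npz')
g=cv2.cvtColor(v['w'],6)[225:275,305:345]
Rm=cv2.Rodrigues(np.array([0,0,np.radians(-4.56)]))[0]
for n,p,K,T in(('end',(324,261),v['wk'],v['wT']),('start',(474,112),w['k'],w['T'])):print(n,Rm.T@(plane(K,T,p,.15)-[.5344,-.0794,0]))
c=plane(v['wk'],v['wT'],(119,184) and (98+120,185),.014);c2=plane(v['wk'],v['wT'],(235+120,185),.014);print('corners unit',Rm.T@(c-[.5344,-.0794,0]),Rm.T@(c2-[.5344,-.0794,0]))
E
```

```text
end [0.0552 0.0484 0.15  ]
start [0.0827 0.047  0.15  ]
corners unit [-0.096   0.0965  0.014 ] [0.1004 0.0965 0.014 ]
```

```bash
python3 -c "
from station import env
print(env.job_done())"
```

```text
the job is handed in; nothing more can be done
None
```

I've handed the job in: the lever measures fully home, the bolt is pushed in against a firm stop (about 27 mm of travel, 17 N), the robot has let go, and the loose parts lie where they were; the result has not come back.

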